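Load a culture dish under the reader's spring flap

TASK

Load the small culture dish that lies in the reader's lane: press the flap's thumb plate down with one fingertip and keep the spring flap open while the other fingertip pushes the dish along the lane and under it, until the dish is fully behind the flap. Then let go so that the flap springs fully shut again with the dish behind it. Only push the dish: never pick it up or tip it, and leave the tube rack, the large dish and the jar where they stand.

Things in the scene. Friction and masses are not known exactly. Their poses are not given: they have to be found in the camera images.
- reader: Low white dish reader, fixed. Origin on the bench, on the lane's centre line, below the shut flap's front edge; +x leads into the reader, +y to the thumb plate's side, z up. In front (x -110 to 0 mm) an open lane: floor 3 mm above the bench between rails 54 mm apart, 8 mm high. The lane runs on level to a stop at x 95. Housing x 45 to 205, 140 wide, 45 high, clear window over the lane.
- flap_edge (a point): Lower front edge of the shut flap, at mid-lane, 6 mm above the bench (fixed point of the reader, does not move with the flap). Here the lane is barred by two upright 3 mm blades, one each side, 13 mm wide, up to 22 mm above the bench; between them a 34 mm wide finger notch runs back to a cross bar at reader x 28 to 40 mm.
- flap (a joint): Flap angle, rad: 0 shut (spring-closed), 0.72 at its stop. Flap, side arm and thumb plate are one rigid metal piece, hinged at point flap_shaft. The blades go almost straight up: they clear the dish from 0.42 rad, are 24 mm above the bench at 0.5; the cross bar is then at reader x 16 mm, 50 mm up. The dish cannot push the flap open.
- flap_shaft (a point): The flap's cross shaft (along reader y), at reader x -36, y 46 mm, 16 mm above the bench, in a pivot block 24 x 10 mm, 22 mm high, beside the lane. Arm and shaft lie at reader y 31 to 59 mm.
- thumb_plate (a point): Middle of the top of the flap's dark steel thumb plate, 32 (x) by 60 (y) mm, 3 thick, beside the lane at reader x -62, y 86 mm. Flap shut: it slopes up towards the robot by 0.5 rad, middle 23 mm above the bench. Pressed straight down (4 to 6 N) it opens the flap; at 0.5 rad it is level, its top 10 mm above the bench. Its axes turn with the flap.
- dish_mid (a point): Centre of the small round lidded culture dish, 50 mm diameter, 14 high, about 30 g, lying flat in the lane in front of the flap (this point is 7 mm above its underside). It slides between the rails. The flap can shut behind it once its centre is 28 mm past the reader's origin (reader +x); 33 mm is a good place.
- tube_rack: White rack 70 x 100 mm, 40 mm high, with five orange-capped tubes, 105 mm high overall; loose bystander. Origin under its centre.
- big_dish: Large lidded culture dish, 90 mm diameter, 16 mm high; loose bystander. Origin under its centre.
- bottle: Amber jar, 48 mm diameter, 100 mm high; loose bystander. Origin under its centre.
Mind the look-alikes: they are no part of the job. Leave any yellow look-alike of the part that bears dish_mid alone.

How it is judged (in metres and radians):
On the way, in this order (a step that is already met when the one before it is completed fails the run):
1. a finger holds the flap open while the dish is still in front of it (value of joint flap above 0.38 rad and contact force between the fingers and flap above 0.5 N and x of dish_mid in the frame of reader below -0.015 m), for 0.2 s.
2. the dish is pushed under the open flap by a finger while a finger still holds the flap (value of joint flap above 0.38 rad and contact force between the fingers and flap above 0.5 N and contact force between the fingers and dish above 0.01 N and x of dish_mid in the frame of reader above 0 m).
At the end, for the whole second after the job is handed in: The dish lies flat and at rest in the lane wholly behind the flap (centre 26 to 75 mm past its front edge, within 8 mm of the centre line), the flap is shut (within 0.06 rad) (x of dish_mid in the frame of reader between 0.026 and 0.075 m and y of dish_mid in the frame of reader between -0.008 and 0.008 m and z of dish_mid in the frame of reader below 0.014 m and angle between dish_mid's own z axis and vertical below 0.1 rad and value of joint flap below 0.06 rad and linear speed of dish below 0.01 m/s); the robot touches nothing.
It fails at once if the dish is lifted (more than 8 mm off the lane) (z of dish_mid in the frame of reader above 0.018 m).
It fails at once if the dish is tipped (angle between dish_mid's own z axis and vertical above 0.35 rad).
It fails at once if the tube rack is disturbed (distance of tube_rack from where it was at the start of the episode above 0.015 m or angle between tube_rack's own z axis and vertical above 0.3 rad).
It fails at once if the big dish is disturbed (distance of big_dish from where it was at the start of the episode above 0.015 m or angle between big_dish's own z axis and vertical above 0.3 rad).
It fails at once if the bottle is disturbed (distance of bottle from where it was at the start of the episode above 0.015 m or angle between bottle's own z axis and vertical above 0.3 rad).
It also fails if it takes over 35 s, if anything falls off the work surface, if the arm or the gripper's body presses on something with over 40 N, if the wrist force passes 120 N, or if a joint passes its speed limit or range.

ROBOT

A 6-joint arm with a two-finger parallel gripper is mounted at the origin on the work surface. World frame = base frame: x ahead of the robot, y to its left, z up, the work surface at z = 0. Lengths are in m, angles in degrees, forces in N, time in s.
With the tool pointing down it reaches from about 0.375 to 0.9 m from the base axis. Payload 3.1 kg.
Tool frame: the origin (TCP) lies between the finger pads; the fingertips stand 22 mm ahead of it and the grasp point (between the pads) lies 3 mm ahead of it (bot.tip_extent is the distance from the TCP to the fingertips, in m); y points along the fingers, z is the direction in which the jaws open and shut, and the axes are right-handed (so a half turn about y gives the same grasp; the last joint's range is limited). The gripper opens to 87 mm and grips with 3 to 60 N. Pads are 19 mm wide; open, the fingers measure 117 mm over their backs; the gripper's body (75 mm by 190 mm) begins 51 mm behind the grasp point.
Start: joints at [64.486, 30.224, 82.088, -0, 67.689, -10.227], TCP at [0.165, 0.603, 0.245] pointing down, gripper open.
Joint ranges: [-176.69, 176.69], [-43.24, 126.21], [12.49, 139.97], [-82, 262], [0, 151.66], [-163.58, 163.58]. Speed limits (degrees/s): [159.86, 159.86, 180, 180, 180, 180].

INTERFACE

Orientations are given as a 3x3 rotation matrix whose columns are the frame's x, y, z axes.
In Python, from rig import bot, eyes, models gives the robot as it stands. The module is installed in compiled form; this text tells all that it offers.
- The arm moves only by the tool arm_command, never from a script. Its arguments are lists of equal length, an entry for each row: "translation": the shift along the tool's x, y, z each as a share of 0.08 m, from -1 to 1, a list of three; "rotation": the turn, a rotation vector about the tool's x, y, z each as a share of 60 degrees, from -1 to 1, a list of three; "grip": the closure, from -1 (fully open) to 1 (shut), so that 0 is half open. In form: {"translation": [[x, y, z], ...], "rotation": [[rx, ry, rz], ...], "grip": [grip, ...]}. A call has 1 to 5 rows; each row is the pose to reach, as a shift and turn from the pose commanded when the call began, along the tool's axes at that moment; what a row does not reach only later rows make up. A row lasts 1/10 s, in which the tool goes at most 50 mm and 8.59 degrees, less where a joint would pass 70% of its speed; a pose out of reach is approached as far as the arm can. A call with a number of a shift or a turn outside -1 to 1 is refused whole. A call with a gripper value outside its range is refused whole. The fingers move at their own pace and stop on an object; the grip force is fixed at half the most. Time passes only in rows, so rows that repeat a pose let the fingers close. It gives the time, the measured TCP pose, the force and the opening at its end, in the units of the state.
- bot.read_state(): the state, without advancing time (a new reading comes with each control period).
- eyes.capture(name): name is "scene" or "top"; returns a dict with "image" (420x560x3 uint8, blue, green, red), "mtx" (3x3 intrinsics, pixels), "rvec" (rotation vector, rad) and "tvec" (3), from world to camera coordinates, as OpenCV has them. Camera axes: x right, y down, z forward; pixel columns grow to the right and rows downward; lengths in m; the calibration is good to about 2 mm. A picture is of the moment at which its call begins. There is no depth.
- bot.hand_in(): hands the job in, once; it reports no verdict.
Trained networks look in the newest picture that a camera, given by its name, has taken for a name from the list of things; names that differ only in an ending like _2 or _b are one class to them, and where a whole thing is asked for, a point or a joint stands for the part that bears it (a point fixed in the world has none). Each returns a list of dicts, best first, with "conf" (0 to 1); they miss things now and then, are a little off and sometimes report something else, mostly with a low value. They report only what shows in the picture. A call takes as long as a camera call. They do not tell look-alikes from the thing itself.
- models.recognise(camera, thing): "extent" ([left, top, right, bottom] as shares, 0 to 1, of the picture: columns of its width, rows of its height, round what is visible of it).
- models.spot_point(camera, thing): "point" ([column, row] as shares, 0 to 1, of the picture: columns of its width, rows of its height: a listed point, or the origin of a listed thing).
The state is a dict: "time_s": time; "joint_positions": joint angles; "qvel": joint speeds; "tau": joint torques, N m; "position": TCP position; "tcp_rot": TCP orientation; "force": force on the tool from outside, world axes, zero at the start; "moment": the same for the moment, N m; "opening": opening from 0.0 (shut) to 1.0 (fully open).
Only numpy, scipy, OpenCV 4.12 (cv2) and the standard library are available. Lean on these libraries where they do the work, as an engineer would, in place of code of your own. Each camera call takes 0.05 s, during which the arm holds its last target. There are 200 camera calls.

## Working session

There is one attempt and no reset: what is moved stays moved. The work goes in short steps, Python scripts to look and compute and a tool call to move; the robot and the scene stay as the last step left them, time stands still between calls to the robot, and variables do not carry over. Pictures are saved under pics/ and viewed, about 8 in all and at most 12, crops included, and the job is handed in when it is done.

Besides the shell and the picture viewer there is one more tool, called after ">>>" in YAML: its name, and indented under it one key for each argument. arm_command: Moves the arm, as the interface text tells. Shift numbers are shares of 0.08 m and turn numbers shares of 60 degrees, none past 1 either way. Its arguments: {"type":"object","properties":{"translation":{"type":"array"},"rotation":{"type":"array"},"grip":{"type":"array"}},"required":["translation","rotation","grip"]}

```bash
mkdir -p pics; cat > h.py <<'E'
import numpy as np, cv2
from rig import bot, eyes, models
def cap():
    return {c:eyes.capture(c) for c in("scene","top")}
def tri(C,uv):
    A=[]
    for c,(u,v) in uv.items():
        k=C[c];R=cv2.Rodrigues(np.array(k["rvec"],float))[0];P=np.array(k["mtx"])@np.c_[R,np.ravel(k["tvec"])]
        A+=[u*P[2]-P[0],v*P[2]-P[1]]
    x=np.linalg.svd(np.array(A))[2][-1];return x[:3]/x[3]
def onplane(k,u,v,z):
    R=cv2.Rodrigues(np.array(k["rvec"],float))[0];t=np.ravel(k["tvec"])
    d=R.T@np.linalg.inv(k["mtx"])@[u,v,1];c=-R.T@t
    return c+d*(z-c[2])/d[2]
def proj(k,p):
    return cv2.projectPoints(np.array(p,float).reshape(-1,1,3),np.array(k["rvec"],float),np.array(k["tvec"],float),np.array(k["mtx"],float),None)[0].reshape(-1,2)
E
python3 - <<'E'
from h import *
C=cap();H={"flap_edge":.006,"flap_shaft":.016,"thumb_plate":.023,"dish_mid":.010,"reader":0,"tube_rack":0,"big_dish":0,"bottle":0}
for c in C: cv2.imwrite(f"pics/{c}0.png",C[c]["image"])
for n,z in H.items():
    for c in C:
        for d in models.spot_point(c,n)[:3]:
            u,v=d["point"][0]*560,d["point"][1]*420
            print(n,c,round(d["conf"],2),round(u),round(v),onplane(C[c],u,v,z).round(4))
s=bot.read_state();print(s["time_s"],s["position"],np.round(s["tcp_rot"],3),s["opening"],s["force"])
E
```

```text
flap_edge scene 0.87 290 208 [ 0.562  -0.0269  0.006 ]
flap_edge top 0.92 248 226 [ 0.5647 -0.0229  0.006 ]
flap_shaft scene 0.68 296 185 [0.5226 0.019  0.016 ]
flap_shaft top 0.74 218 246 [0.5262 0.0267 0.016 ]
thumb_plate scene 0.95 312 170 [0.5075 0.0725 0.023 ]
thumb_plate scene 0.62 229 228 [ 0.5496 -0.1645  0.023 ]
thumb_plate top 0.66 196 256 [0.5084 0.0629 0.023 ]
thumb_plate top 0.36 249 227 [ 0.5607 -0.0269  0.023 ]
dish_mid scene 0.88 243 162 [ 0.3851 -0.0259  0.01  ]
dish_mid scene 0.8 284 198 [ 0.5327 -0.022   0.01  ]
dish_mid scene 0.8 283 150 [0.4037 0.0744 0.01  ]
dish_mid top 0.97 176 322 [0.3963 0.0911 0.01  ]
dish_mid top 0.94 247 244 [ 0.5326 -0.0239  0.01  ]
dish_mid top 0.65 243 326 [ 0.3922 -0.0225  0.01  ]
reader scene 0.73 293 210 [ 0.5643 -0.0212  0.    ]
reader scene 0.51 232 291 [ 0.6604 -0.2305  0.    ]
reader top 0.75 317 249 [ 0.528  -0.1482  0.    ]
reader top 0.66 248 227 [ 0.5627 -0.024   0.    ]
tube_rack scene 0.62 236 289 [ 0.6617 -0.222   0.    ]
tube_rack top 0.82 356 176 [ 0.6644 -0.2199  0.    ]
big_dish scene 0.68 229 226 [ 0.5273 -0.1509  0.    ]
big_dish scene 0.15 290 208 [ 0.5565 -0.0224  0.    ]
big_dish top 0.71 315 247 [ 0.531  -0.1441  0.    ]
bottle scene 0.81 374 204 [0.6489 0.1256 0.    ]
bottle top 0.59 171 173 [0.658  0.1206 0.    ]
0.9 [0.16476043 0.60288459 0.24459099] [[ 0.965  0.     0.264]
 [-0.264  0.     0.965]
 [ 0.    -1.     0.   ]] 0.999866770877057 [ 0.98715737 -0.61771548  0.28051132]
```

View pics/top0.png

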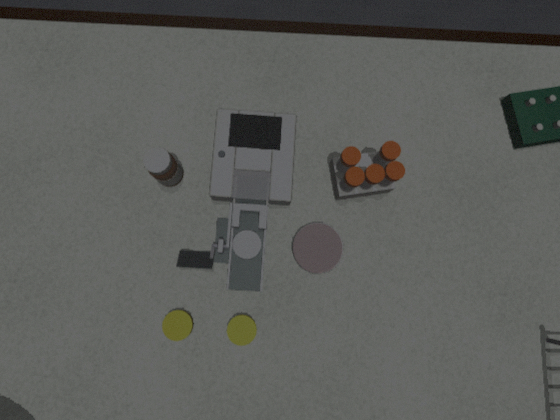

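View pics/scene0.png

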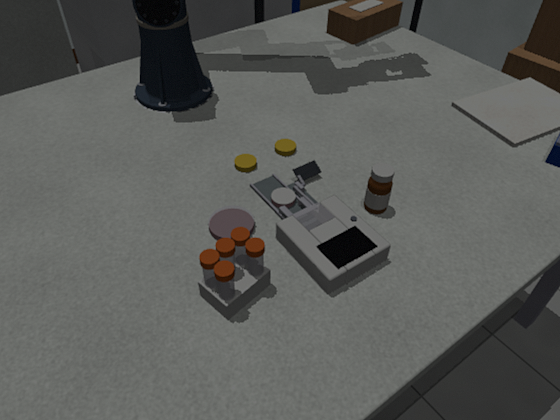

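The top view shows the grey dish in the lane at (247,244), the flap blades at about (249,220), the dark plate at (196,259), and two yellow look-alikes at (178,325) and (242,330). In the scene view the dish is at (284,198) and the plate at (307,170). Next I'll triangulate and get the reader's yaw.

```bash
python3 - <<'E'
from h import *
from scipy.optimize import least_squares
C=cap()
pts={"flap_edge":(0,0,.006),"flap_shaft":(-.036,.046,.016),"thumb_plate":(-.062,.086,.023)}
rows=[]
pix={"flap_edge":{"scene":(290,208),"top":(248,226)},"flap_shaft":{"scene":(296,185),"top":(218,246)},"thumb_plate":{"scene":(312,170),"top":(196,256)},"dish_mid":{"scene":(284,198),"top":(247,244)}}
for n in pix: print(n,tri(C,pix[n]).round(4))
k=C["top"]
for n,(u,v,z) in {"houseFL":(218,110,.045),"houseFR":(297,113,.045),"houseNL":(211,198,.045),"houseNR":(291,203,.045),"laneL":(231,290,.003),"laneR":(262,291,.003)}.items(): print(n,onplane(k,u,v,z).round(4))
im=k["image"][95:305,160:310]
cv2.imwrite("pics/topc.png",cv2.resize(np.clip(im*1.6,0,255).astype("uint8"),None,fx=2.85,fy=2.85,interpolation=cv2.INTER_CUBIC))
E
```

```text
flap_edge [ 0.5627 -0.0258  0.0066]
flap_shaft [0.5236 0.0222 0.0164]
thumb_plate [0.5106 0.0656 0.0265]
dish_mid [ 0.5327 -0.0223  0.0092]
houseFL [0.7636 0.036  0.045 ]
houseFR [ 0.7643 -0.1036  0.045 ]
houseNL [0.6056 0.0393 0.045 ]
houseNR [ 0.6017 -0.0969  0.045 ]
laneL [0.4518 0.0015 0.003 ]
laneR [ 0.4515 -0.0525  0.003 ]
```

View pics/topc.png

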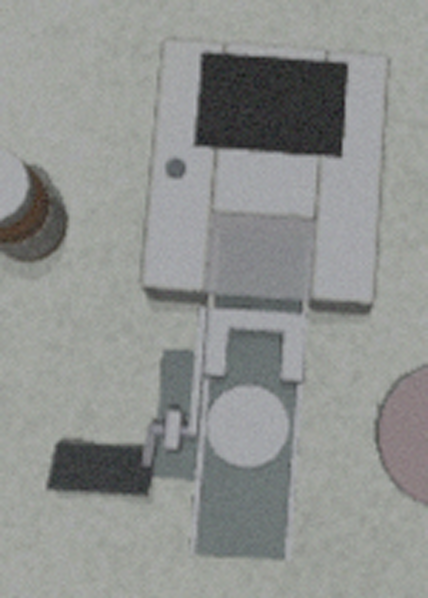

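```bash
python3 - <<'E'
from h import *
from scipy.optimize import least_squares
C=cap()
T=[((.205,.07,.045),(217.2,108.3)),((.205,-.07,.045),(296.5,114.6)),((.045,.07,.045),(210.2,196.8)),((.045,-.07,.045),(291.2,201.3)),((-.11,.027,.003),(228.4,290.1)),((-.11,-.027,.003),(260.7,290.4)),((0,0,.006),(248,226)),((-.062,.086,.023),(195.1,258.9)),((-.036,.046,.016),(218,246))]
S=[((0,0,.006),(290,208)),((-.062,.086,.023),(309,170)),((-.036,.046,.016),(296,185))]
def w(p,q):
    c,s=np.cos(p[2]),np.sin(p[2]);q=np.array(q);return np.c_[p[0]+c*q[:,0]-s*q[:,1],p[1]+s*q[:,0]+c*q[:,1],q[:,2]]
def res(p):
    return np.r_[(proj(C["top"],w(p,[a for a,_ in T]))-[b for _,b in T]).ravel(),(proj(C["scene"],w(p,[a for a,_ in S]))-[b for _,b in S]).ravel()]
r=least_squares(res,[.563,-.025,-.03],loss="soft_l1",x_scale=[.01,.01,.01])
print(r.x,np.degrees(r.x[2]));print(res(r.x).reshape(-1,2).round(1))
d=tri(C,{"scene":(284,198),"top":(247,244)})[:2]-r.x[:2];c,s=np.cos(r.x[2]),np.sin(r.x[2]);print("dish",c*d[0]+s*d[1],-s*d[0]+c*d[1])
E
```

```text
[ 0.56108165 -0.02528295 -0.0358772 ] -2.055612105849272
[[ 0.2 -0.9]
 [-0.1 -1.2]
 [-1.3 -0.6]
 [-0.2  0.7]
 [ 0.2 -0.4]
 [-1.1  1.3]
 [ 0.9  1.9]
 [ 0.3  0.5]
 [ 2.7 -0. ]
 [ 0.8 -0.5]
 [-2.3 -0.1]
 [ 2.8  0.7]]
dish -0.02847091413458181 0.0019813770401339607
```

>>> arm_command:
  translation:
    - [0.98, 0, -0.97]
    - [0.98, 0, -0.97]
    - [0.98, 0, -0.97]
    - [0.98, 0, -0.97]
  rotation:
    - [0, 0, 0]
    - [0, 0, 0]
    - [0, 0, 0]
    - [0, 0, 0]
  grip: [-1, -1, -1, -1]

```text
time_s: 1.5
position: [0.2207, 0.5063, 0.2448]
tcp_rot: [[0.964, -0.0, 0.267], [-0.267, 0.0, 0.964], [-0.0, -1.0, 0.0]]
force: [0.0, 0.8, 0.1]
opening: 0.999
```

>>> arm_command:
  translation:
    - [0.98, 0, -0.97]
    - [0.98, 0, -0.97]
    - [0.98, 0, -0.97]
    - [0.98, 0, -0.97]
  rotation:
    - [0, 0, 0]
    - [0, 0, 0]
    - [0, 0, 0]
    - [0, 0, 0]
  grip: [-1, -1, -1, -1]

```text
time_s: 1.9
position: [0.2758, 0.4122, 0.2449]
tcp_rot: [[0.964, 0.0, 0.266], [-0.266, 0.001, 0.964], [0.0, -1.0, 0.002]]
force: [-0.1, 0.4, 0.4]
opening: 0.997
```

>>> arm_command:
  translation:
    - [0.98, 0, -0.97]
    - [0.98, 0, -0.97]
    - [0.98, 0, -0.97]
    - [0.98, 0, -0.97]
  rotation:
    - [0, 0, 0]
    - [0, 0, 0]
    - [0, 0, 0]
    - [0, 0, 0]
  grip: [-1, -1, -1, -1]

```text
time_s: 2.3
position: [0.3311, 0.3172, 0.2448]
tcp_rot: [[0.964, 0.001, 0.266], [-0.266, 0.002, 0.964], [0.0, -1.0, 0.002]]
force: [0.3, 0.0, 0.5]
opening: 1.002
```

>>> arm_command:
  translation:
    - [0.98, 0, -0.97]
    - [0.98, 0, -0.97]
    - [0.98, 0, -0.97]
    - [0.98, 0, -0.97]
  rotation:
    - [0, 0, 0]
    - [0, 0, 0]
    - [0, 0, 0]
    - [0, 0, 0]
  grip: [-1, -1, -1, -1]

```text
time_s: 2.7
position: [0.3862, 0.2217, 0.2447]
tcp_rot: [[0.964, 0.001, 0.265], [-0.265, 0.001, 0.964], [0.0, -1.0, 0.001]]
force: [-0.5, 0.4, -0.0]
opening: 1.001
```

>>> arm_command:
  translation:
    - [0.98, 0, -0.97]
    - [0.98, 0, -0.97]
    - [0.98, 0, -0.97]
    - [0.98, 0, -0.97]
  rotation:
    - [0, -0.137, 0]
    - [0, -0.137, 0]
    - [0, -0.137, 0]
    - [0, -0.137, 0]
  grip: [-1, -1, -1, -1]

```text
time_s: 3.1
position: [0.4418, 0.126, 0.2446]
tcp_rot: [[0.992, 0.001, 0.124], [-0.124, 0.001, 0.992], [0.001, -1.0, 0.001]]
force: [-1.2, 0.6, 0.3]
opening: 1.002
```

>>> arm_command:
  translation:
    - [0.41, 0.3, -0.565]
    - [0.41, 0.6, -0.565]
    - [0.41, 0.8, -0.565]
  rotation:
    - [0, 0, 0]
    - [0, 0, 0]
    - [0, 0, 0]
  grip: [-1, -1, -1]

```text
time_s: 3.4
position: [0.4673, 0.078, 0.1792]
tcp_rot: [[0.992, -0.001, 0.123], [-0.123, 0.001, 0.992], [-0.001, -1.0, 0.001]]
force: [-0.3, 0.3, -0.2]
opening: 1.002
```

>>> arm_command:
  translation:
    - [0.41, 0.3, -0.565]
    - [0.41, 0.9, -0.565]
    - [0.41, 1, -0.565]
    - [0.41, 1, -0.565]
    - [0.41, 1, -0.565]
  rotation:
    - [0, 0, 0]
    - [0, 0, 0]
    - [0, 0, 0]
    - [0, 0, 0]
    - [0, 0, 0]
  grip: [-1, -1, -1, -1, -1]

```text
time_s: 3.9
position: [0.4941, 0.0295, 0.1014]
tcp_rot: [[0.993, -0.0, 0.121], [-0.121, 0.0, 0.993], [-0.0, -1.0, 0.0]]
force: [0.7, 0.4, -0.6]
opening: 0.998
```

```bash
cat > look.py <<'E'
import sys
from h import *
C=cap();s=bot.read_state();p=np.array(s["position"]);R=np.array(s["tcp_rot"]);c,sn=np.cos(-.0359),np.sin(-.0359)
M=np.array([[c,sn],[-sn,c]])
for n,k in(("plate",1),("push",-1)):
    q=p+.022*R[:,1]+k*(.0435*s["opening"]+.0075)*R[:,2];print(n,"reader",(M@(q[:2]-[.562,-.025])).round(4),"z",q[2].round(4),{a:proj(C[a],q).round(0).tolist() for a in C})
print(s["time_s"],p.round(4),np.round(s["force"],1))
for cam in C:
    for d in models.spot_point(cam,"dish_mid")[:4]:
        u,v=d["point"][0]*560,d["point"][1]*420;q=onplane(C[cam],u,v,.010);print("dish",cam,round(d["conf"],2),round(u),round(v),(M@(q[:2]-[.562,-.025])).round(4))
a=C["top"]["image"][150:310,150:310];b=C["scene"]["image"][115:275,220:380]
cv2.imwrite(f"pics/{sys.argv[1]}.png",cv2.resize(np.clip(np.hstack([a,b])*1.6,0,255).astype("uint8"),None,fx=2.5,fy=2.5,interpolation=cv2.INTER_CUBIC))
E
python3 look.py a1
```

```text
plate reader [-0.0644  0.1021] z 0.0803 {'scene': [[314.0, 146.0]], 'top': [[179.0, 258.0]]}
push reader [-0.0731  0.0006] z 0.0803 {'scene': [[271.0, 160.0]], 'top': [[243.0, 268.0]]}
4.0 [0.4951 0.0288 0.1023] [ 0.4 -0.2  0.3]
dish scene 0.88 284 197 [-0.0301  0.0022]
dish scene 0.68 242 161 [-0.1802 -0.0078]
dish top 0.72 179 323 [-0.1711  0.1047]
dish top 0.64 242 326 [-0.1699 -0.0012]
dish top 0.62 245 245 [-0.032   0.0035]
```

View pics/a1.png

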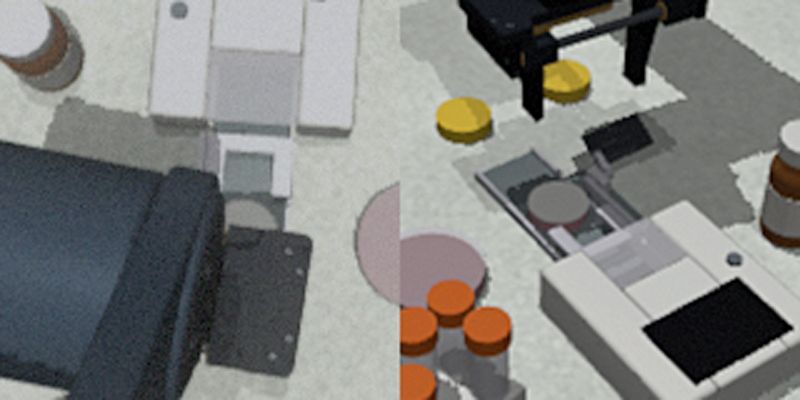

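Picture: both fingertips sit where the projection puts them, at scene pixels (271,160) behind the dish and (314,146) above the plate. Next I descend.

>>> arm_command:
  translation:
    - [0, 0.4, 0]
    - [0, 0.6, 0]
    - [0, 0.7, 0]
    - [0, 0.8, 0]
    - [0, 0.8, 0]
  rotation:
    - [0, 0, 0]
    - [0, 0, 0]
    - [0, 0, 0]
    - [0, 0, 0]
    - [0, 0, 0]
  grip: [-1, -1, -1, -1, -1]

```text
time_s: 4.6
position: [0.4945, 0.0276, 0.0366]
tcp_rot: [[0.992, -0.0, 0.123], [-0.123, 0.0, 0.992], [-0.0, -1.0, 0.0]]
force: [-1.6, 0.3, 2.5]
opening: 0.997
```

>>> arm_command:
  translation:
    - [0, 0.04, 0]
    - [0, 0.07, 0]
    - [0, 0.07, 0]
    - [0, 0.07, 0]
  rotation:
    - [0, 0, 0]
    - [0, 0, 0]
    - [0, 0, 0]
    - [0, 0, 0]
  grip: [-1, -1, -1, -1]

```text
time_s: 5.0
position: [0.4951, 0.0275, 0.0314]
tcp_rot: [[0.992, 0.001, 0.123], [-0.123, -0.0, 0.992], [0.001, -1.0, 0.0]]
force: [0.4, 1.9, 3.7]
opening: 0.997
```

```bash
python3 look.py a2
```

```text
plate reader [-0.0643  0.1009] z 0.0093 {'scene': [[312.0, 172.0]], 'top': [[188.0, 260.0]]}
push reader [-0.0732 -0.0008] z 0.0093 {'scene': [[271.0, 187.0]], 'top': [[246.0, 269.0]]}
5.1 [0.4951 0.0275 0.0313] [0.  2.3 4.9]
dish scene 0.76 284 196 [-0.032   0.0053]
dish scene 0.59 244 163 [-0.1724 -0.0068]
dish scene 0.46 291 209 [ 0.0063 -0.004 ]
dish scene 0.34 284 149 [-0.1661  0.0997]
dish top 0.68 243 326 [-0.1687 -0.0042]
dish top 0.46 246 245 [-0.0313  0.0016]
```

View pics/a2.png

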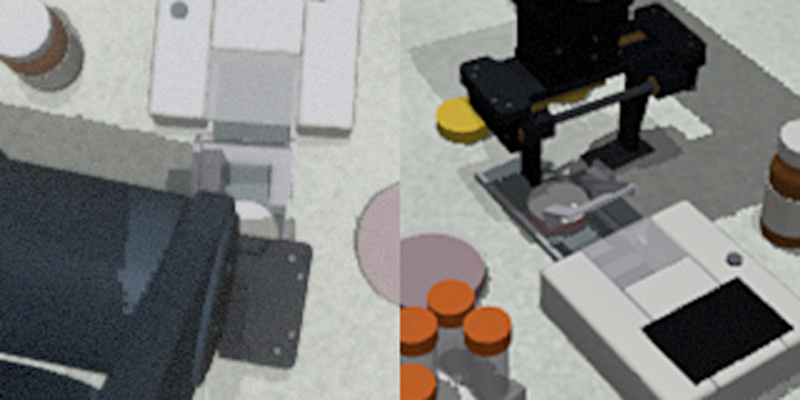

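Picture: the flap is raised with the bar above the dish (crop (600,195)), the plate is pressed level, and the pusher is behind the dish. Now I compute the push arc.

```bash
cat > plan.py <<'E'
import numpy as np
# in reader frame: jaw dir (sin,cos) clockwise angle f; tool x=(cos,-sin)
def pose(t): 
    f=np.radians(5-40*t);return np.array([-.0732+.0682*t,-.0005])+.051*np.array([np.sin(f),np.cos(f)]),f
for i in range(5):
    m0,f0=pose(i/5);print("call",i)
    for j in range(1,6):
        m,f=pose((i+j/5)/5);d=m-m0
        print(np.round([(d@[np.cos(f0),-np.sin(f0)])/.08,(d@[np.sin(f0),np.cos(f0)])/.08,np.degrees(f-f0)/60],3))
E
python3 plan.py
```

```text
call 0
[ 0.016  0.003 -0.027]
[ 0.032  0.005 -0.053]
[ 0.049  0.007 -0.08 ]
[ 0.065  0.008 -0.107]
[ 0.081  0.009 -0.133]
call 1
[ 0.016 -0.002 -0.027]
[ 0.033 -0.005 -0.053]
[ 0.049 -0.008 -0.08 ]
[ 0.065 -0.011 -0.107]
[ 0.082 -0.015 -0.133]
call 2
[ 0.016 -0.007 -0.027]
[ 0.031 -0.014 -0.053]
[ 0.047 -0.022 -0.08 ]
[ 0.063 -0.03  -0.107]
[ 0.079 -0.039 -0.133]
call 3
[ 0.014 -0.011 -0.027]
[ 0.029 -0.023 -0.053]
[ 0.043 -0.036 -0.08 ]
[ 0.058 -0.048 -0.107]
[ 0.072 -0.062 -0.133]
call 4
[ 0.013 -0.016 -0.027]
[ 0.025 -0.032 -0.053]
[ 0.038 -0.049 -0.08 ]
[ 0.05  -0.066 -0.107]
[ 0.063 -0.084 -0.133]
```

>>> arm_command:
  translation:
    - [0.016, 0.005, 0.003]
    - [0.032, 0.01, 0.005]
    - [0.049, 0.01, 0.007]
    - [0.065, 0.01, 0.008]
    - [0.081, 0.01, 0.009]
  rotation:
    - [0, -0.027, 0]
    - [0, -0.053, 0]
    - [0, -0.08, 0]
    - [0, -0.107, 0]
    - [0, -0.133, 0]
  grip: [-1, -1, -1, -1, -1]

```text
time_s: 5.7
position: [0.502, 0.0266, 0.0305]
tcp_rot: [[1.0, 0.002, -0.017], [0.017, -0.001, 1.0], [0.002, -1.0, -0.001]]
force: [0.5, -2.1, 5.3]
opening: 1.0
```

>>> arm_command:
  translation:
    - [0.016, 0, -0.002]
    - [0.033, 0, -0.005]
    - [0.049, 0, -0.008]
    - [0.065, 0, -0.011]
    - [0.082, 0, -0.015]
  rotation:
    - [0, -0.027, 0]
    - [0, -0.053, 0]
    - [0, -0.08, 0]
    - [0, -0.107, 0]
    - [0, -0.133, 0]
  grip: [-1, -1, -1, -1, -1]

```text
time_s: 6.2
position: [0.5085, 0.026, 0.0305]
tcp_rot: [[0.988, 0.002, -0.155], [0.155, -0.0, 0.988], [0.002, -1.0, -0.001]]
force: [-0.1, 1.5, 5.4]
opening: 0.999
```

```bash
python3 look.py a3
```

```text
plate reader [-0.0649  0.099 ] z 0.0085 {'scene': [[311.0, 172.0]], 'top': [[189.0, 260.0]]}
push reader [-0.0456 -0.0009] z 0.0085 {'scene': [[278.0, 194.0]], 'top': [[247.0, 253.0]]}
6.3 [0.5085 0.026  0.0305] [0.3 1.4 5.5]
dish scene 0.77 242 162 [-0.1782 -0.007 ]
dish scene 0.58 287 202 [-0.0146  0.0004]
dish top 0.98 242 326 [-0.1692 -0.001 ]
dish top 0.44 249 233 [-0.0103 -0.0006]
```

View pics/a3.png

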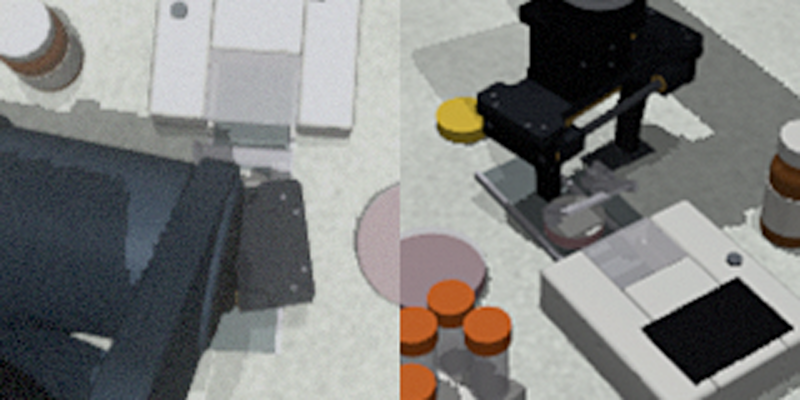

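Picture: the dish has slid to about x −12 mm, with its front edge under the raised bar and the plate still pressed. I continue.

>>> arm_command:
  translation:
    - [0.016, 0, -0.007]
    - [0.031, 0, -0.014]
    - [0.047, 0, -0.022]
    - [0.063, 0, -0.03]
    - [0.079, 0, -0.039]
  rotation:
    - [0, -0.027, 0]
    - [0, -0.053, 0]
    - [0, -0.08, 0]
    - [0, -0.107, 0]
    - [0, -0.133, 0]
  grip: [-1, -1, -1, -1, -1]

```text
time_s: 6.9
position: [0.5148, 0.0246, 0.0305]
tcp_rot: [[0.957, 0.001, -0.29], [0.29, 0.001, 0.957], [0.001, -1.0, 0.0]]
force: [-0.2, 3.7, 5.4]
opening: 1.001
```

>>> arm_command:
  translation:
    - [0.014, 0, -0.011]
    - [0.029, 0, -0.023]
    - [0.043, 0, -0.036]
    - [0.058, 0, -0.048]
    - [0.072, 0, -0.062]
  rotation:
    - [0, -0.027, 0]
    - [0, -0.053, 0]
    - [0, -0.08, 0]
    - [0, -0.107, 0]
    - [0, -0.133, 0]
  grip: [-1, -1, -1, -1, -1]

```text
time_s: 7.4
position: [0.5213, 0.0217, 0.0304]
tcp_rot: [[0.907, -0.0, -0.42], [0.42, 0.001, 0.907], [0.0, -1.0, 0.001]]
force: [-1.0, 3.9, 5.4]
opening: 1.003
```

```bash
python3 look.py a4
```

```text
plate reader [-0.0654  0.0906] z 0.0084 {'scene': [[307.0, 174.0]], 'top': [[194.0, 261.0]]}
push reader [-0.0191 -0.0006] z 0.0084 {'scene': [[286.0, 202.0]], 'top': [[248.0, 238.0]]}
7.5 [0.5214 0.0215 0.0304] [-0.9  4.1  4.6]
dish scene 0.73 296 210 [0.0133 0.0023]
dish scene 0.57 245 163 [-0.1712 -0.0049]
dish scene 0.36 284 148 [-0.1704  0.1002]
dish top 0.79 242 330 [-0.1755 -0.0014]
```

View pics/a4.png

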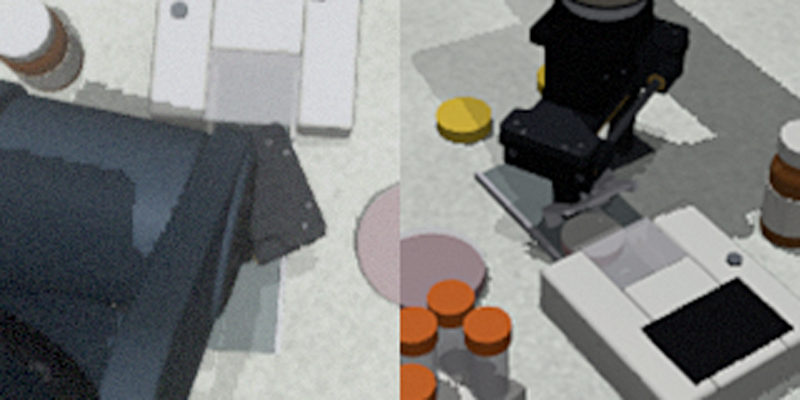

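Picture: the dish is now under the flap, about 15 mm past the origin, and nothing else has moved. I make the last stretch.

>>> arm_command:
  translation:
    - [0.013, 0, -0.016]
    - [0.025, 0, -0.032]
    - [0.038, 0, -0.049]
    - [0.05, 0, -0.066]
    - [0.063, 0, -0.084]
  rotation:
    - [0, -0.027, 0]
    - [0, -0.053, 0]
    - [0, -0.08, 0]
    - [0, -0.107, 0]
    - [0, -0.133, 0]
  grip: [-1, -1, -1, -1, -1]

```text
time_s: 8.1
position: [0.5282, 0.0178, 0.0303]
tcp_rot: [[0.84, -0.001, -0.542], [0.542, 0.001, 0.84], [-0.0, -1.0, 0.002]]
force: [-0.8, 3.8, 6.1]
opening: 0.998
```

```bash
python3 look.py a5
```

```text
plate reader [-0.0645  0.0833] z 0.0084 {'scene': [[305.0, 175.0]], 'top': [[198.0, 261.0]]}
push reader [-0.006  -0.0005] z 0.0083 {'scene': [[289.0, 205.0]], 'top': [[249.0, 231.0]]}
8.2 [0.5283 0.0176 0.0303] [-0.8  2.3  5.1]
dish scene 0.66 246 161 [-0.1748  0.0002]
dish scene 0.47 299 214 [ 0.0258 -0.0005]
dish scene 0.45 283 148 [-0.1709  0.098 ]
dish top 0.79 241 328 [-0.173  -0.0008]
```

View pics/a5.png

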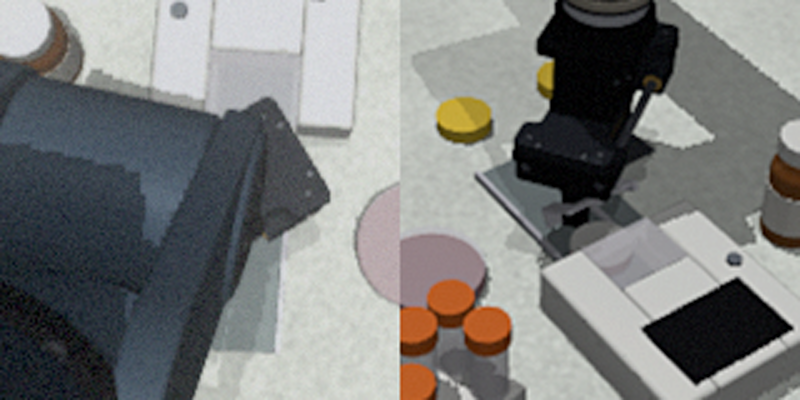

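The model puts the dish at about 26 mm, while the kinematics give about 31 mm. Another 5 mm along the lane satisfies either reading.

>>> arm_command:
  translation:
    - [0.017, 0, -0.012]
    - [0.034, 0, -0.024]
    - [0.051, 0, -0.036]
    - [0.051, 0, -0.036]
  rotation:
    - [0, 0, 0]
    - [0, 0, 0]
    - [0, 0, 0]
    - [0, 0, 0]
  grip: [-1, -1, -1, -1]

```text
time_s: 8.7
position: [0.5319, 0.0171, 0.0298]
tcp_rot: [[0.84, -0.004, -0.543], [0.543, 0.0, 0.84], [-0.003, -1.0, 0.003]]
force: [-6.0, 0.6, 5.2]
opening: 0.996
```

```bash
python3 look.py a6
```

```text
plate reader [-0.0608  0.0828] z 0.008 {'scene': [[306.0, 176.0]], 'top': [[199.0, 259.0]]}
push reader [-0.0025 -0.0007] z 0.0077 {'scene': [[290.0, 207.0]], 'top': [[249.0, 229.0]]}
8.8 [0.5319 0.0171 0.0298] [-4.8  1.2  4. ]
dish scene 0.66 286 146 [-0.1732  0.1087]
dish scene 0.56 244 162 [-0.1731 -0.0051]
dish scene 0.42 301 215 [0.0298 0.002 ]
dish top 0.95 243 325 [-0.1671 -0.0034]
```

View pics/a6.png

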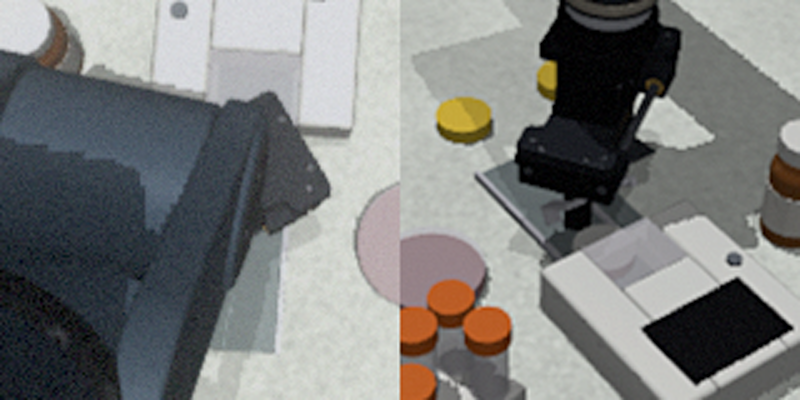

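The −6 N along x means the pusher has met the cross bar, so this is as far as it goes; the dish is at about 30–34 mm. I back off 8 mm with the plate still held, then lift straight up.

>>> arm_command:
  translation:
    - [-0.04, 0, 0.028]
    - [-0.082, 0, 0.057]
    - [-0.082, 0, 0.057]
    - [-0.082, 0, 0.057]
  rotation:
    - [0, 0, 0]
    - [0, 0, 0]
    - [0, 0, 0]
    - [0, 0, 0]
  grip: [-1, -1, -1, -1]

```text
time_s: 9.3
position: [0.53, 0.0168, 0.0313]
tcp_rot: [[0.842, 0.01, -0.54], [0.54, -0.001, 0.842], [0.008, -1.0, -0.006]]
force: [2.0, 3.1, 7.2]
opening: 1.0
```

```bash
python3 look.py a7
```

```text
plate reader [-0.0623  0.0825] z 0.009 {'scene': [[305.0, 176.0]], 'top': [[199.0, 259.0]]}
push reader [-0.0041 -0.0013] z 0.0096 {'scene': [[289.0, 206.0]], 'top': [[249.0, 229.0]]}
9.4 [0.5301 0.0168 0.0313] [1.8 2.5 6.7]
dish scene 0.86 245 162 [-0.1744 -0.0024]
dish scene 0.57 309 175 [-0.058   0.0882]
dish scene 0.48 302 216 [0.0337 0.0029]
dish scene 0.42 228 224 [-0.028  -0.1308]
dish top 0.63 243 328 [-0.1729 -0.0034]
```

>>> arm_command:
  translation:
    - [0, 0, 0]
    - [0, 0, 0]
  rotation:
    - [0, 0, 0]
    - [0, 0, 0]
  grip: [-1, -1]

```text
time_s: 9.7
position: [0.53, 0.0168, 0.0313]
tcp_rot: [[0.841, 0.01, -0.54], [0.54, -0.001, 0.842], [0.008, -1.0, -0.006]]
force: [2.6, 2.5, 6.9]
opening: 0.999
```

View pics/a7.png

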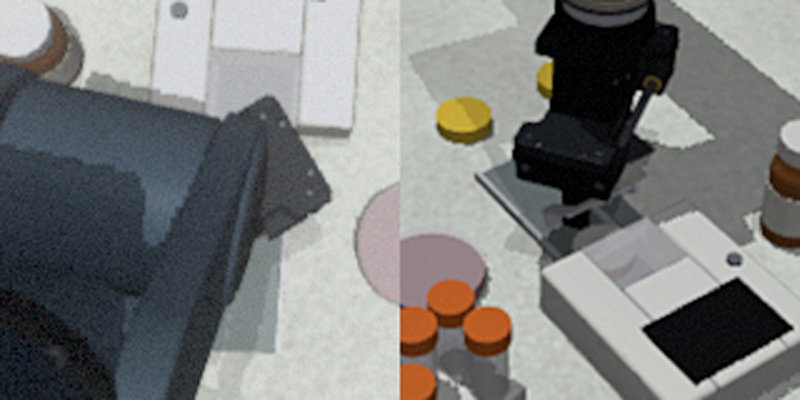

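```bash
python3 - <<'E'
import cv2,numpy as np
o=[]
for n in("a5","a6","a7"):
    i=cv2.imread(f"pics/{n}.png")[120:290,490:690]
    o.append(cv2.resize(i,None,fx=2,fy=2,interpolation=cv2.INTER_CUBIC))
C=np.hstack(o[1:]);cv2.imwrite("pics/cmp.png",C)
E
```

```text
(no output)
```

View pics/cmp.png

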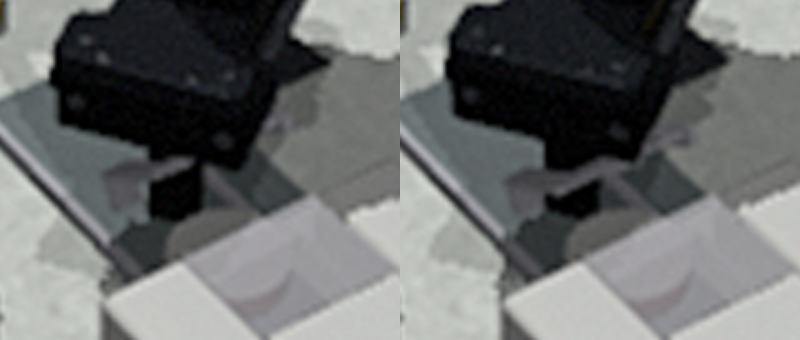

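In the comparison (left, before backing off; right, after) the bar at about (150,180) sits across the finger and the flap is well open. The dish is under the window edge at about (600,230). I check the wrench before lifting.

```bash
python3 - <<'E'
from h import *
s=bot.read_state();print({k:np.round(s[k],2) for k in("force","moment","tau","qvel","joint_positions")})
E
```

```text
{'force': array([2.63, 2.52, 6.91]), 'moment': array([ 0.87, -0.2 , -0.17]), 'tau': array([ -1.32, -38.09,  -4.76,  -0.82,   0.3 ,  -0.15]), 'qvel': array([ 0.01,  0.01, -0.02,  0.  , -0.07, -0.  ]), 'joint_positions': array([-1.030e+01,  4.278e+01,  1.044e+02,  1.100e-01,  3.227e+01,
       -1.331e+02])}
```

>>> arm_command:
  translation:
    - [0, -0.05, 0]
    - [0, -0.1, 0]
    - [0, -0.15, 0]
    - [0, -0.15, 0]
  rotation:
    - [0, 0, 0]
    - [0, 0, 0]
    - [0, 0, 0]
    - [0, 0, 0]
  grip: [-1, -1, -1, -1]

```text
time_s: 10.1
position: [0.5271, 0.0167, 0.0428]
tcp_rot: [[0.84, 0.003, -0.542], [0.542, -0.001, 0.84], [0.002, -1.0, -0.002]]
force: [1.5, -0.1, 1.7]
opening: 0.998
```

>>> arm_command:
  translation:
    - [0, -0.15, 0]
    - [0, -0.3, 0]
    - [0, -0.5, 0]
    - [0, -0.7, 0]
    - [0, -0.9, 0]
  rotation:
    - [0, 0, 0]
    - [0, 0, 0]
    - [0, 0, 0]
    - [0, 0, 0]
    - [0, 0, 0]
  grip: [-1, -1, -1, -1, -1]

```text
time_s: 10.6
position: [0.5246, 0.0173, 0.1152]
tcp_rot: [[0.84, -0.002, -0.543], [0.543, 0.0, 0.84], [-0.002, -1.0, 0.001]]
force: [0.2, -0.4, -1.0]
opening: 1.001
```

>>> arm_command:
  translation:
    - [0, -0.5, 0.3]
    - [0, -0.9, 0.6]
    - [0, -1, 1]
    - [0, -1, 1]
    - [0, -1, 1]
  rotation:
    - [0, 0, 0]
    - [0, 0, 0]
    - [0, 0, 0]
    - [0, 0, 0]
    - [0, 0, 0]
  grip: [-1, -1, -1, -1, -1]

```text
time_s: 11.1
position: [0.4815, 0.0848, 0.1948]
tcp_rot: [[0.839, 0.0, -0.544], [0.544, -0.001, 0.839], [-0.0, -1.0, -0.001]]
force: [0.1, -0.1, -0.0]
opening: 1.005
```

>>> arm_command:
  translation:
    - [-0.5, 0, 0.5]
    - [-1, 0, 1]
    - [-1, 0, 1]
    - [-1, 0, 1]
    - [-1, 0, 1]
  rotation:
    - [0, 0, 0]
    - [0, 0, 0]
    - [0, 0, 0]
    - [0, 0, 0]
    - [0, 0, 0]
  grip: [-1, -1, -1, -1, -1]

```text
time_s: 11.6
position: [0.374, 0.1077, 0.1943]
tcp_rot: [[0.841, 0.003, -0.542], [0.542, -0.0, 0.841], [0.002, -1.0, -0.002]]
force: [0.4, -0.9, 0.7]
opening: 1.0
```

```bash
python3 look.py fin; python3 - <<'E'
from h import *
for n in("tube_rack","big_dish","bottle","flap_edge"):
    for c in("scene","top"):
        d=models.spot_point(c,n)[:1]; print(n,c,[np.round(np.array(x["point"])*[560,420]) for x in d])
E
```

```text
plate reader [-0.2211  0.1677] z 0.1722 {'scene': [[297.0, 67.0]], 'top': [[99.0, 376.0]]}
push reader [-0.1629  0.0841] z 0.1724 {'scene': [[281.0, 88.0]], 'top': [[170.0, 333.0]]}
11.7 [0.3746 0.1077 0.1943] [ 0.1  0.3 -0.8]
dish scene 0.85 284 147 [-0.1711  0.1013]
dish scene 0.62 245 160 [-0.1789  0.0004]
dish scene 0.25 307 172 [-0.0684  0.0922]
dish top 0.88 250 208 [0.0343 0.0002]
dish top 0.77 243 326 [-0.1699 -0.0032]
dish top 0.64 176 324 [-0.1731  0.1095]
tube_rack scene [array([236., 291.])]
tube_rack top [array([358., 176.])]
big_dish scene [array([230., 225.])]
big_dish top [array([317., 246.])]
bottle scene [array([373., 207.])]
bottle top [array([171., 175.])]
flap_edge scene [array([292., 207.])]
flap_edge top [array([251., 225.])]
```

View pics/fin.png

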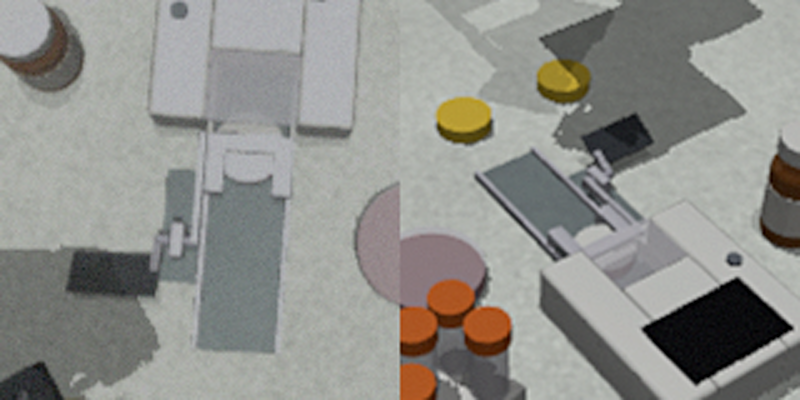

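Final picture: the flap's bar top is at row 205 and its blade bottoms at row 228 (top view), the same as at the start, so it is shut. The dish is behind it at reader x of about 34 mm, and the bystanders haven't moved.

```bash
python3 -c "
from rig import bot
print(bot.hand_in(), bot.read_state()['time_s'])"
```

```text
the job is handed in; nothing more can be done
the job is handed in; nothing more can be done
```

The small dish is loaded behind the flap, the flap has sprung shut again, and the job is handed in. The last clock reading before that was 11.7 s. One fingertip held the thumb plate down (about 5 N) while the hand turned about 40° so that the other fingertip pushed the dish along the lane. Then I lifted straight off.

**Last checks:**
- **Dish:** in the top view it sits at about reader x 34 mm, y 0 mm. The scene camera no longer found it once it was behind the flap, so this comes from one view only.
- **Flap:** its bar and blades are in the same image rows as before the job, so it is shut. I could not read the joint angle itself.
- **Bystanders:** the tube rack, large dish and jar are within 1–3 pixels of where they started.
- **Robot:** it is clear of everything, with the wrist force near zero.

**What disagreed or went wrong:**
- **Dish position while pushing:** the scene view put the dish about 4–5 mm short of where the finger position implied (for example 26 mm against 31 mm). I pushed a further 5 mm to satisfy both.
- **Contact with the flap:** that extra push seems to have brought the finger against the flap's cross bar, with about 6 N along the lane.
- **Backing off:** an 8 mm retreat before lifting moved the hand only about 2 mm. I did not find out why, but it came free as I lifted, and the flap closed normally.

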